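# Set the spring preload with the stop collar

### The job

Loosen the orange thumbscrew of the stop collar, slide the freed collar along the rod against the red sprung nose of the buffer until it presses on it with about 8 N (never more than 16 N), and tighten the thumbscrew fully again while holding it there, so that the collar keeps the spring loaded when you let go. Do not drag the collar while it is clamped, and leave the white carton, the wooden block and the black cap beside the jig where they are.

Things in the scene. Friction and masses are not known exactly. Their poses are not given: they have to be found in the camera images.
- jig: Plywood base 100 x 360 x 14 mm, fixed, with a blue end block (56 x 30 mm, top 73 mm above the worktop) at each end and a steel rod, 16 mm thick, between them. Origin: centre of the underside, on the worktop. The rod runs along the jig's y, its centre line 50 mm above the worktop; +y is the end with the buffer.
- buffer: Sprung buffer on the +y end block, round the rod. Origin: on the rod's axis, at the block's inner face, 135 mm from the jig's centre; axes as the jig. Brass barrel, 30 mm thick, sticks out to -y by 20 to 50 mm: varies, not measured. Red nose, 24 mm thick, stands 18 mm out of the barrel; pushed in (+y) it resists 2 N at first and 1.5 N more per mm, and stops hard after 16 mm.
- collar: Dark steel collar with two bright bands, 36 mm in diameter, 26 mm long along the rod. Origin: its centre, on the rod's axis; axes as the jig; it only slides, along the jig's y. It starts 35 to 100 mm to the -y side of the jig's centre, clear of the nose. Free, it slides with about 1 N of friction; clamped, it holds 10 N along the rod and more.
- thumbscrew (a joint): Angle (rad) of the thumbscrew, upright on the collar. 0: fully tight (stop); grows as it is loosened, anticlockwise from above, to a stop at 1.5. From 1.0 up the collar is free; below, the smaller the value the harder it clamps (counts as tight below 0.3). Starts at 0 to 0.15, stays where it is left; turning takes 0.1 to 0.2 N m.
- wing (a point): Centre of the thumbscrew's orange wing, an upright plate 32 long, 8 thick, 26 mm high, 78 to 104 mm above the worktop, on the screw's axis, 41 mm above the collar's origin. x: along its length, y: through its thickness, z: up; turns with the screw. At screw angle 0 it stands square across the rod.
- washer_box: White carton 64 x 100 x 42 mm, loose beside the jig; leave it. Origin: centre of the underside.
- wood_block: Wooden block 60 x 85 x 45 mm, loose beside the jig; leave it. Origin: centre of the underside.
- cap_black: Round black end cap, 45 mm in diameter, 24 mm high, loose in front of the jig; leave it. Origin: centre of the underside.

How it is judged (in metres and radians):
On the way, in this order (a step that is already met when the one before it is completed fails the run):
1. the thumbscrew is loosened with the collar still where it was (within 15 mm) (value of joint thumbscrew above 1 rad and distance of collar from where it was at the start of the episode below 0.015 m), for 0.1 s.
2. the free collar is pressed against the nose of the buffer with at least 4 N (value of joint thumbscrew above 0.9 rad and contact force between collar and buffer above 4 N), for 0.1 s.
At the end, for the whole second after the job is handed in: The thumbscrew is tight again (below 0.3 rad) and the collar, let go, steadily presses on the buffer's nose with 4 to 12 N (value of joint thumbscrew below 0.3 rad and contact force between collar and buffer between 4 and 12 N); the robot touches nothing.
It fails at once if the collar pressed on the buffer with more than 16 N (contact force between collar and buffer above 16 N).
It fails at once if the white carton moved more than 20 mm (distance of washer_box from where it was at the start of the episode above 0.02 m).
It fails at once if the wooden block moved more than 20 mm (distance of wood_block from where it was at the start of the episode above 0.02 m).
It fails at once if the black cap moved more than 20 mm (distance of cap_black from where it was at the start of the episode above 0.02 m).
It also fails if it takes over 54 s, if anything falls off the work surface, if the arm or the gripper's body presses on something with over 40 N, if the wrist force passes 120 N, or if a joint passes its speed limit or range.

### The arm

A 6-joint arm with a two-finger parallel gripper is mounted at the origin on a cart in front of the work surface, level with it; the furniture and walls round the work are solid. World frame = base frame: x ahead of the robot, y to its left, z up, the work surface at z = 0. Lengths are in mm, angles in rad, forces in N, time in s.
With the tool pointing down it reaches from about 300 to 775 mm from the base axis. Payload 14.6 kg.
Tool frame: the origin (TCP) lies between the finger pads; the fingertips stand 19 mm ahead of it and the grasp point (between the pads) is the TCP; z points along the fingers, y is the line along which they close (so a half turn about z gives the same grasp; the last joint's range is limited). The gripper opens to 94 mm and grips with 3 to 60 N. Pads are 16 mm wide; open, the fingers measure 119 mm over their backs; the gripper's body (75 mm by 177 mm) begins 78 mm behind the grasp point.
Start: joints at [-1.226, 0.3, 1.521, -0, 1.321, -0.067], TCP at [220.135, -504.014, 224.446] pointing down, gripper open.
Joint ranges: [-3.03, 3.03], [-0.79, 2.21], [0.23, 2.52], [-1.04, 4.18], [0, 3.07], [-2.55, 2.55]. Speed limits (rad/s): [2.22, 2.22, 2.57, 3.14, 3.14, 3.14].

### API

Orientations are given as [roll, pitch, yaw] about the fixed x, y, z axes, in that order (R = Rz(yaw) Ry(pitch) Rx(roll)).
In Python, from cell import monitor, imaging, job, find_in, trace gives the robot as it stands. The module is installed in compiled form; this text tells all that it offers.
- The arm moves only by the tool arm_command, never from a script. Its argument "steps" is a list of rows, each a list of 5 numbers: the opening, from 0 (shut) to 1 (fully open), then the shift along the tool's x, y, z in mm, then the turn about the tool's z in degrees. In form: [[gripper, dx, dy, dz, turn], ...]. A call has 1 to 20 rows; each row is the pose to reach, as a shift and turn from the pose commanded when the call began, along the tool's axes at that moment; what a row does not reach only later rows make up. A row lasts 1/8 s, in which the tool goes at most 62.5 mm and 10.7 degrees, less where a joint would pass 70% of its speed; a pose out of reach is approached as far as the arm can. A call with a gripper value outside its range is refused whole. The fingers move at their own pace and stop on an object; "force" is the grip in N (left out, the last holds). Time passes only in rows, so rows that repeat a pose let the fingers close. It gives the time, the measured TCP pose, the force, the opening and the grip force at its end, in the units of the state.
- monitor.read_state(): the state, without advancing time (a new reading comes with each control period).
- imaging.camera(name): name is "side" or "top" or "wrist"; returns a dict with "img" (400x640x3 uint8, red, green, blue), "mtx" (3x3 intrinsics, pixels), "view" (4x4, takes a point from world to camera coordinates). Camera axes: x right, y down, z forward; pixel columns grow to the right and rows downward; lengths in mm; the calibration is good to about 2 mm. A picture is of the moment at which its call begins. There is no depth.
- job.sign_off(): hands the job in; it is judged then, once.
Trained networks look in a picture, given as the dict that the camera call returned (one of the last four; its "shot" number tells which), for a name from the list of things; names that differ only in an ending like _2 or _b are one class to them, and where a whole thing is asked for, a point or a joint stands for the part that bears it (a point fixed in the world has none). Each returns a list of dicts, best first, with "p" (0 to 1); they miss things now and then, are a little off and sometimes report something else, mostly with a low value. They report only what shows in the picture. A call takes as long as a camera call.
- find_in(picture, target): "rect" ([centre column, centre row, width, height] in pixels, round what is visible of it).
- trace(picture, target): "region" (400x640 bool, what is visible of it) and "rect" ([centre column, centre row, width, height] in pixels, round what is visible of it).
The state is a dict: "clock": time; "joints": joint angles; "qd": joint speeds; "effort": joint torques, N m; "eef_pos": TCP position; "eef_rot": TCP orientation; "wrist_force": force on the tool from outside, world axes, zero at the start; "moment": the same for the moment, N m; "finger_gap": finger opening in mm; "finger_force": force on a finger pad.
Only numpy, scipy, OpenCV 4.12 (cv2) and the standard library are available. Lean on these libraries where they do the work, as an engineer would, in place of code of your own. Each camera call takes 0.05 s, during which the arm holds its last target. There are 200 camera calls.

## Working session

There is one attempt and no reset: what is moved stays moved. The work goes in short steps, Python scripts to look and compute and a tool call to move; the robot and the scene stay as the last step left them, time stands still between calls to the robot, and variables do not carry over. Pictures are saved under pics/ and viewed, at most 12 in all, crops included, and the job is handed in when it is done.

Besides the shell and the picture viewer there is one more tool, called after ">>>" as a command line: name --pt "numbers of a row" for each row, then --argument value for the rest. arm_command: Moves the arm, as the interface text tells. Its arguments: {"type":"object","properties":{"steps":{"type":"array","items":{"type":"array","items":{"type":"number"}}},"force":{"type":"number"}},"required":["steps"]}

```bash
mkdir -p pics
cat > h.py <<'E'
import numpy as np, cv2
from cell import monitor, imaging, job, find_in, trace
def onplane(c,u,v,z):
    R=c["view"][:3,:3];t=c["view"][:3,3];o=-R.T@t
    d=R.T@np.linalg.inv(c["mtx"])@np.array([u,v,1.]);return o+d*(z-o[2])/d[2]
def proj(c,p):
    q=c["mtx"]@(c["view"]@np.append(p,1))[:3];return q[:2]/q[2]
def save(c,n,crop=None,s=1):
    i=c["img"]
    if crop: i=i[crop[1]:crop[3],crop[0]:crop[2]]
    cv2.imwrite("pics/"+n,cv2.resize(i[:,:,::-1],None,fx=s,fy=s))
E
python3 - <<'E'
from h import *
np.set_printoptions(precision=1,suppress=True)
s=monitor.read_state();print(s)
cs={n:imaging.camera(n) for n in("top","side")}
for n,c in cs.items():
    save(c,n+"0.png");print(n,c["mtx"].tolist(),(-c["view"][:3,:3].T@c["view"][:3,3]))
    for t in("jig","buffer","collar","thumbscrew","wing","washer_box","wood_block","cap_black"):
        r=find_in(c,t); print(t,[(np.round(x["rect"],1).tolist(),round(x["p"],2)) for x in r[:2]])
E
```

```text
{'clock': 0.0, 'joints': array([-1.2,  0.3,  1.5,  0. ,  1.3, -0.1]), 'qd': array([-0.,  0., -0., -0., -0.,  0.]), 'effort': array([ -0. , -53.2, -35.3,   0.1,   0. ,  -0. ]), 'eef_pos': array([ 220.1, -503.8,  223.9]), 'eef_rot': array([-3.1, -0. ,  0.4]), 'wrist_force': array([ 0.6,  0.2, -0. ]), 'moment': array([-0.,  0., -0.]), 'finger_force': 0.0, 'finger_gap': 93.77891601033838}
top [[434.2015906432814, 0.0, 321.80550881003245], [0.0, 434.2015906432814, 203.0129715468828], [0.0, 0.0, 1.0]] [457.1  12.  949.7]
jig [([327.6, 228.3, 169.1, 60.0], 0.95)]
buffer [([269.6, 233.1, 27.3, 21.1], 0.94)]
collar [([347.0, 223.0, 15.2, 18.6], 0.68)]
thumbscrew [([343.2, 222.9, 3.1, 15.4], 0.42)]
wing [([347.8, 223.5, 6.6, 11.0], 0.53)]
washer_box [([360.4, 178.9, 54.4, 39.2], 0.7)]
wood_block [([275.9, 180.0, 47.2, 32.8], 0.61)]
cap_black [([295.5, 284.6, 23.0, 20.1], 0.62)]
side [[412.863444180189, 0.0, 320.929612259295], [0.0, 412.863444180189, 199.06150729461754], [0.0, 0.0, 1.0]] [245.8 652.9 557.2]
jig [([329.3, 240.5, 103.8, 121.6], 0.94)]
buffer [([316.8, 249.4, 20.0, 15.4], 0.71), ([328.1, 239.5, 105.5, 126.0], 0.58)]
collar [([343.6, 206.9, 15.8, 29.1], 0.77)]
thumbscrew [([341.9, 196.7, 15.1, 15.8], 0.54)]
wing [([344.4, 195.8, 15.8, 14.7], 0.48)]
washer_box [([306.9, 203.2, 37.0, 35.9], 0.84)]
wood_block [([263.6, 246.9, 51.6, 43.7], 0.67)]
cap_black [([375.4, 267.6, 30.3, 21.9], 0.89)]
```

Run:
```python
from h import *
np.set_printoptions(precision=1,suppress=True)
c=imaging.camera("top");print(c["view"])
save(c,"top1.png",(220,140,440,310),3.5)
# fit jig direction from blue blocks (top z=73)
h=cv2.cvtColor(c["img"],cv2.COLOR_RGB2HSV)
m=((h[...,0]>95)&(h[...,0]<130)&(h[...,1]>90)).astype(np.uint8)
n,l,st,ce=cv2.connectedComponentsWithStats(m)
for i in range(1,n):
    if st[i,4]>60: print("blue",st[i],ce[i],onplane(c,*ce[i],73))
m=((h[...,0]<22)&(h[...,1]>150)&(h[...,2]>90)).astype(np.uint8)
n,l,st,ce=cv2.connectedComponentsWithStats(m)
for i in range(1,n):
    if st[i,4]>10: print("org",st[i],ce[i],onplane(c,*ce[i],104),np.mean(h[l==i],0))
t=trace(c,"jig")[0]["region"].astype(np.uint8)
r=cv2.minAreaRect(np.argwhere(t)[:,::-1].astype(np.float32));print(r,onplane(c,*r[0],14))
for k in ("washer_box","wood_block","cap_black"):
    r=find_in(c,k)[0]["rect"];print(k,onplane(c,r[0],r[1],35))
```

```text
[[  0.   -1.   -0.   18.4]
 [ -1.   -0.   -0.2 612.2]
 [  0.2   0.   -1.  857.8]
 [  0.    0.    0.    1. ]]
blue [ 489    2   46   53 1050] [508.2  25.5] [1009.3 -370.8   73. ]
blue [611  71  29  22 283] [628.5  83.2] [ 877.8 -617.6   73. ]
blue [388 205  18  29 413] [396.8 219.3] [ 577.2 -123.5   73. ]
blue [245 219  18  28 397] [252.6 233.1] [543.9 168.6  73. ]
blue [431 323  71  22 587] [465.6 333.8] [ 355.9 -254.4   73. ]
blue [177 338  22  17 177] [187.4 346.1] [320.9 285.5  73. ]
org [608  67  10  23 166] [612.6  78. ] [ 873.8 -564.1  104. ] [  6.  223.2 113.6]
org [141 165   8  13  17] [143.8 170.6] [663. 389. 104.] [ 20.5 188.5 127.8]
org [163 174   8  13  36] [166.5 180.4] [643.8 341.3 104. ] [ 21.  220.9 114.9]
org [343 214   7  15  54] [346.1 220.9] [568.2 -19.7 104. ] [ 12.8 213.1 126.6]
org [262 225  23  13 198] [272.6 230.8] [546.1 123.9 104. ] [ 12.9 185.5 118.9]
org [121 259  18  58 611] [129.5 287.6] [431.3 395.9 104. ] [ 12.7 206.3 135.3]
org [239 310  12   7  12] [244.5 313. ] [388.5 171.3 104. ] [  0.5 179.8  98.7]
org [201 330  13   7  13] [207.  332.8] [350.7 240.5 104. ] [  0.9 182.   99.5]
((324.8308410644531, 229.16964721679688), (46.770565032958984, 166.5630645751953), 84.33629608154297) [561.1  22.8  14. ]
washer_box [672.8 -54.7  35. ]
wood_block [661.8 132.4  35. ]
cap_black [444.7  81.9  35. ]
```

View pics/top1.png

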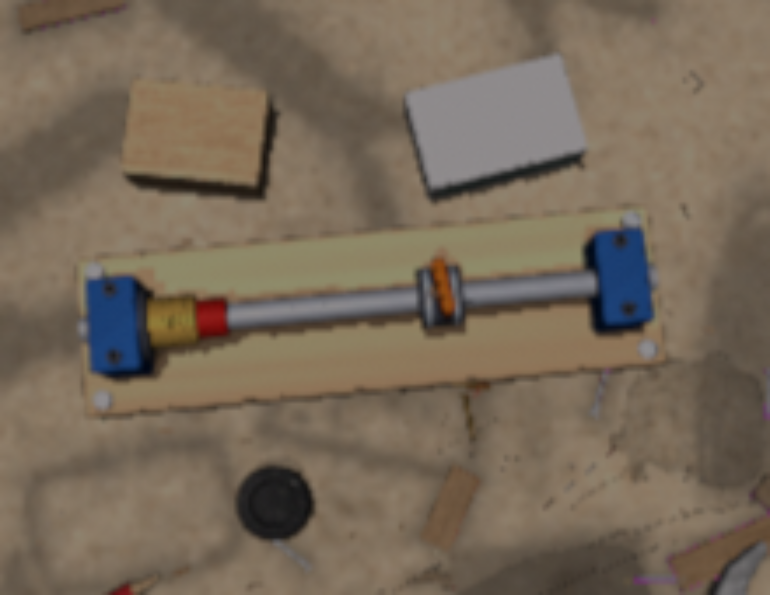

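View pics/side0.png

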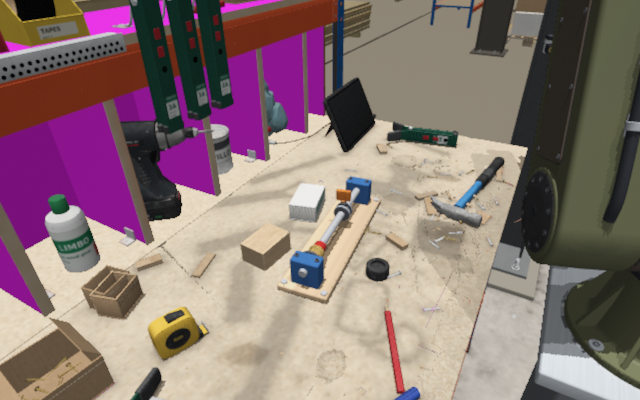

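The crop shows the wing at about (346, 221) in full-image pixels, the red nose tip at about (285, 231), and the blocks at (252, 233) and (397, 219). The side view agrees. The block centres are 294 mm apart by measurement, against 300 mm expected, and the collar is about 43 mm to -y of the jig centre, which fits the given range. I'll hover over the wing and refine with the wrist camera.

```bash
cat >> h.py <<'E'
def R_of(s):
    from scipy.spatial.transform import Rotation as R
    return R.from_euler("xyz",s["eef_rot"]).as_matrix()
def shift(s,target): return R_of(s).T@(np.array(target)-s["eef_pos"])
E
python3 - <<'E'
from h import *
s=monitor.read_state();print(s["eef_rot"],R_of(s).round(3))
print(shift(s,[567,-20,200]))
E
```

```text
[ 3.14158330e+00 -1.12731440e-05  4.11785976e-01] [[ 0.916  0.4    0.   ]
 [ 0.4   -0.916 -0.   ]
 [ 0.     0.    -1.   ]]
[ 511.59030788 -304.72815641   24.4683912 ]
```

>>> arm_command --pt "1 60 -36 0 2" --pt "1 110 -66 0 4" --pt "1 160 -96 0 6" --pt "1 210 -125 0 8" --pt "1 260 -155 0 10" --pt "1 310 -185 0 12" --pt "1 360 -215 0 12" --pt "1 410 -245 5 12" --pt "1 460 -275 10 12" --pt "1 512 -305 20 12" --pt "1 512 -305 24 12" --pt "1 512 -305 24 12"

```text
clock: 2.65
eef_pos: [566.9, -19.8, 200.0]
eef_rot: [-3.141, 0.001, 0.203]
wrist_force: [-0.2, -0.2, 0.2]
finger_gap: 93.9
finger_force: 0.0
```

Run:
```python
from h import *
np.set_printoptions(precision=3,suppress=True)
s=monitor.read_state();print(s["clock"],s["joints"],s["eef_pos"],s["eef_rot"],s["wrist_force"])
c=imaging.camera("wrist");print(c["view"],c["mtx"])
save(c,"w1.png")
for t in("buffer","collar","wing","jig"):
    for x in trace(c,t)[:1]:
        g=x["region"].astype(np.uint8);r=cv2.minAreaRect(np.argwhere(g)[:,::-1].astype(np.float32))
        print(t,x["p"],x["rect"],r)
        if t=="wing": print(onplane(c,*r[0],104),onplane(c,*r[0],91))
```

```text
2.65 [-0.099  0.359  1.501 -0.     1.283  1.269] [566.879 -19.833 200.038] [-3.141  0.001  0.203] [-0.23  -0.237  0.157]
[[   0.203   -0.979    0.001 -134.822]
 [  -0.944   -0.195    0.267  510.796]
 [  -0.261   -0.055   -0.964  515.966]
 [   0.       0.       0.       1.   ]] [[282.348   0.    321.765]
 [  0.    282.348 197.63 ]
 [  0.      0.      1.   ]]
collar 0.97 [323.6, 194.4, 27.6, 43.6] ((323.11474609375, 194.2377166748047), (24.897327423095703, 43.36661911010742), 5.19442892074585)
wing 0.66 [322.5, 198.7, 8.6, 35.3] ((323.0, 198.0), (34.0, 8.0), 90.0)
[574.368 -19.901 104.   ] [570.839 -20.704  91.   ]
jig 0.93 [283.9, 176.1, 320.4, 103.5] ((280.9716491699219, 175.32958984375), (318.77813720703125, 80.83486938476562), 4.911787986755371)
```

View pics/w1.png

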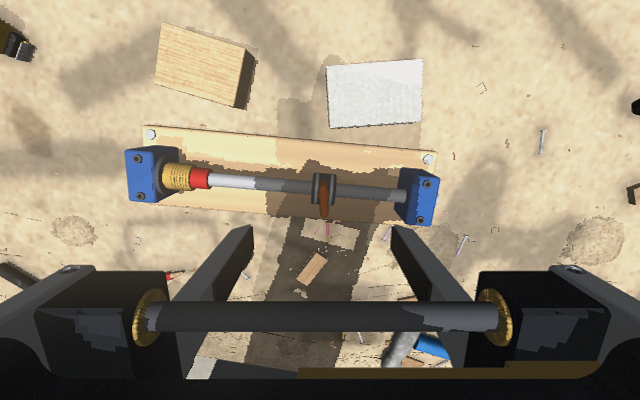

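The wrist view shows the wing at about (323, 198), lined up with the tool's x axis, with the nose at (201, 178). I'll fit the wing box to the wrist and top masks to refine its position.

Run:
```python
from h import *
from scipy.optimize import minimize
np.set_printoptions(precision=3,suppress=True)
def box(x,y,a):
    P=[[i*16,j*4,z] for i in(-1,1) for j in(-1,1) for z in(78,104)]
    c,s=np.cos(a),np.sin(a)
    return [[x+c*p[0]-s*p[1],y+s*p[0]+c*p[1],p[2]] for p in P]
def sil(c,q,k=8):
    h=cv2.convexHull(np.array([proj(c,p) for p in box(*q)],np.float32)).reshape(-1,2)
    return h
V=[]
for n in("wrist","side"):
    c=imaging.camera(n)
    h=cv2.cvtColor(c["img"],cv2.COLOR_RGB2HSV)
    f=find_in(c,"wing")[0];u,v=map(int,f["rect"][:2]);w=25
    m=((h[...,0]<20)&(h[...,1]>130)).astype(np.uint8)
    k=np.zeros_like(m);k[v-w:v+w,u-w:u+w]=1;m*=k
    n_,l,st,ce=cv2.connectedComponentsWithStats(m);i=1+np.argmax(st[1:,4]);m=(l==i).astype(np.uint8)
    print(n,f["p"],st[i],ce[i]);V.append((c,m,ce[i]))
def iou(c,m,q):
    S=8;h=sil(c,q);o=np.floor(h.min(0))-30
    im=np.zeros((800,800),np.uint8);cv2.fillConvexPoly(im,np.round((h+.5-o)*S).astype(int),1)
    ox,oy=o.astype(int);M=np.kron(m[oy:oy+100,ox:ox+100],np.ones((S,S),np.uint8))
    M=M[:800,:800];return (im&M).sum()/(im|M).sum()
for sel in ([0],[1],[0,1]):
    best=None
    for y0 in(-21,):
        for a0 in(.1,.2,.3):
            r=minimize(lambda q:-sum(iou(*V[i][:2],[q[0],q[1],q[2]/20]) for i in sel),[567,y0,a0*20],method="Nelder-Mead",options=dict(initial_simplex=[[567,y0,a0*20],[572,y0,a0*20],[567,y0+4,a0*20],[567,y0,a0*20+2]]))
            if best is None or r.fun<best.fun:best=r
    print(sel,best.fun,best.x[:2],best.x[2]/20)
```

```text
wrist 0.82 [317 181  12  36 297] [322.582 198.815]
side 0.68 [337 190  14  12 148] [343.439 195.115]
[0] -0.8301747930082797 [570.793 -21.062] 0.2531772278026852
[1] -0.7793319071910482 [567.057 -18.927] 0.42709288284118097
[0, 1] -1.5778590827143246 [570.506 -21.079] 0.26508786475348045
```

>>> arm_command --pt "0.5 2 1 40 -1" --pt "0.4 2 1 75 -1" --pt "0.4 2 1 95 -1" --pt "0.4 2 1 106 -1" --pt "0.4 2 1 106 -1" --pt "0.3 2 1 106 -1" --pt "0.2 2 1 106 -1" --pt "0.2 2 1 106 -1" --force 8

```text
clock: 4.1
eef_pos: [569.6, -20.2, 94.9]
eef_rot: [3.141, -0.001, 0.22]
wrist_force: [-0.2, -0.1, 0.1]
finger_gap: 19.8
finger_force: 0.0
```

Run:
```python
from h import *
c=imaging.camera("wrist");save(c,"w2.png",(200,100,440,300),3)
```

```text
(no output)
```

View pics/w2.png

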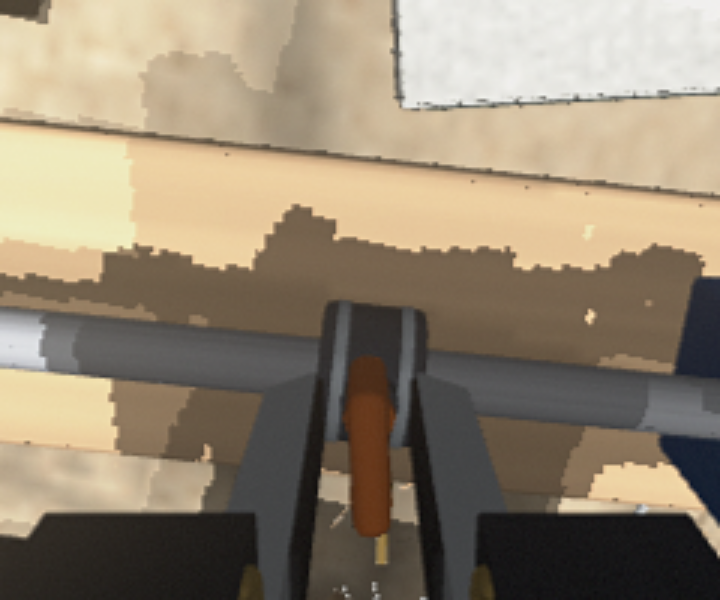

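The wing stands centred between the fingers, at crop (370, 450). I'll refit its centre from this close view, since the rotation axis matters.

Run:
```python
from h import *
from scipy.optimize import minimize
np.set_printoptions(precision=2,suppress=True)
s=monitor.read_state();c=imaging.camera("wrist")
h=cv2.cvtColor(c["img"],cv2.COLOR_RGB2HSV)
m=((h[...,0]<12)&(h[...,1]>150)).astype(np.uint8)
n,l,st,ce=cv2.connectedComponentsWithStats(m[200:290,300:345]);i=1+np.argmax(st[1:,4]);print(st[i],ce[i])
M=np.zeros_like(m);M[200:290,300:345]=(l==i)
def hull(q):
    x,y,a=q[0],q[1],q[2]/20;co,si=np.cos(a),np.sin(a)
    return cv2.convexHull(np.array([proj(c,[x+co*i-si*j,y+si*i+co*j,z]) for i in(-16,16) for j in(-4,4) for z in(78,104)],np.float32)).reshape(-1,2)
K=np.kron(M[180:310,270:370],np.ones((8,8),np.uint8))
def f(q):
    im=np.zeros_like(K);cv2.fillConvexPoly(im,np.round((hull(q)+.5-[270,180])*8).astype(int),1);return -(im&K).sum()/(im|K).sum()
for a in(.18,.25):
    q=[569,-20.5,a*20];r=minimize(f,q,method="Nelder-Mead",options=dict(initial_simplex=[q,[573,-20.5,a*20],[569,-18,a*20],[569,-20,a*20+2]]))
    print(r.fun,r.x[:2],r.x[2]/20,hull(r.x).min(0),hull(r.x).max(0))
print(s["eef_pos"],s["joints"])
```

```text
[ 17  34  14  45 247] [23.69 55.97]
0.0 [558.33 -13.33] 0.28000000000000014 [297.24 230.28] [315.31 295.23]
0.0 [558.33 -13.33] 0.35 [295.41 230.04] [316.85 295.48]
[569.54 -20.15  94.8 ] [-0.1   0.48  1.59  0.    1.07  1.25]<stdin>:14: RuntimeWarning: overflow encountered in scalar negative
```

Run:
```python
from h import *
from scipy.optimize import minimize
np.set_printoptions(precision=2,suppress=True)
c=imaging.camera("wrist")
h=cv2.cvtColor(c["img"],cv2.COLOR_RGB2HSV)
m=((h[...,0]<18)&(h[...,1]>120)).astype(np.uint8)
n,l,st,ce=cv2.connectedComponentsWithStats(m[200:290,300:345]);i=1+np.argmax(st[1:,4]);print(st[i],ce[i])
M=np.zeros_like(m);M[200:290,300:345]=(l==i)
def hull(q):
    x,y,a=q[0],q[1],q[2]/20;co,si=np.cos(a),np.sin(a)
    return cv2.convexHull(np.array([proj(c,[x+co*i-si*j,y+si*i+co*j,z]) for i in(-16,16) for j in(-4,4) for z in(78,104)],np.float32)).reshape(-1,2)
K=np.kron(M[180:310,270:370],np.ones((8,8),np.uint8))
def f(q):
    im=np.zeros_like(K);cv2.fillConvexPoly(im,np.round((hull(q)+.5-[270,180])*8).astype(int),1);return -float((im&K).sum())/float((im|K).sum())
for a in(.18,.25):
    q=[569,-20.5,a*20];r=minimize(f,q,method="Nelder-Mead",options=dict(initial_simplex=[q,[573,-20.5,a*20],[569,-18,a*20],[569,-20,a*20+2]]))
    print(r.fun,r.x[:2],r.x[2]/20,hull(r.x).min(0),hull(r.x).max(0))
```

```text
[ 14  19  18  60 803] [22.79 48.18]
-0.8505502122866303 [570.58 -20.92] 0.24491939000969182 [315.3 216. ] [330.06 280.3 ]
-0.8510837523842553 [571.13 -20.81] 0.24730171857313232 [315.24 215.2 ] [330.14 279.5 ]
```

>>> arm_command --pt "0.2 1 1 0 -1" --pt "0.1 1 1 0 -1" --pt "0.0 1 1 0 -1" --pt "0.0 1 1 0 -1" --pt "0.0 1 1 0 -1" --force 10

```text
clock: 4.88
eef_pos: [570.6, -20.7, 94.4]
eef_rot: [-3.141, -0.0, 0.237]
wrist_force: [0.3, 3.7, 0.6]
finger_gap: 11.0
finger_force: 10.0
```

>>> arm_command --pt "0.0 0 0 0 0" --pt "0.0 0 0 0 0" --force 30

```text
clock: 5.12
eef_pos: [570.6, -20.7, 94.5]
eef_rot: [-3.141, -0.0, 0.237]
wrist_force: [0.2, 3.8, -0.1]
finger_gap: 9.5
finger_force: 30.0
```

>>> arm_command --pt "0 0 0 0 -8" --pt "0 0 0 0 -16" --pt "0 0 0 0 -24" --pt "0 0 0 0 -32" --pt "0 0 0 0 -40"

```text
clock: 5.75
eef_pos: [570.3, -20.3, 94.4]
eef_rot: [-3.14, -0.0, 0.94]
wrist_force: [-2.4, 8.9, 2.8]
finger_gap: 10.1
finger_force: 29.8
```

Run:
```python
from h import *
s=monitor.read_state();print(s["wrist_force"],s["moment"],s["joints"])
```

```text
[-2.42899005  8.92494221  2.8266419 ] [ 1.77088949  0.58640216 -0.13594999] [-1.00162821e-01  4.82750926e-01  1.58923750e+00  1.16159435e-03
  1.07054063e+00  5.30173041e-01]
```

>>> arm_command --pt "0 0 0 0 -8" --pt "0 0 0 0 -16" --pt "0 0 0 0 -24" --pt "0 0 0 0 -32" --pt "0 0 0 0 -34" --pt "0 0 0 0 -34" --pt "0 0 0 0 -34"

```text
clock: 6.62
eef_pos: [570.0, -21.4, 94.3]
eef_rot: [-3.14, 0.001, 1.529]
wrist_force: [-5.5, 0.8, 3.1]
finger_gap: 10.1
finger_force: 29.8
```

Run:
```python
from h import *
np.set_printoptions(precision=3,suppress=True)
s=monitor.read_state();print(s["wrist_force"],s["moment"],s["joints"])
c=imaging.camera("wrist");save(c,"w3.png",(200,100,440,300),3)
J=np.array([-np.sin(.114),np.cos(.114),0]);print(shift(s,s["eef_pos"]+J*100))
c=imaging.camera("top")
r=find_in(c,"collar")[0];b=find_in(c,"buffer")[0];print(r,b)
```

```text
[-5.465  0.763  3.082] [-0.035  1.033 -0.116] [-0.101  0.483  1.59  -0.001  1.071 -0.059]
[ 98.781 -15.564  -0.044]Traceback (most recent call last):
  File "<stdin>", line 7, in <module>
IndexError: list index out of range
```

View pics/w3.png

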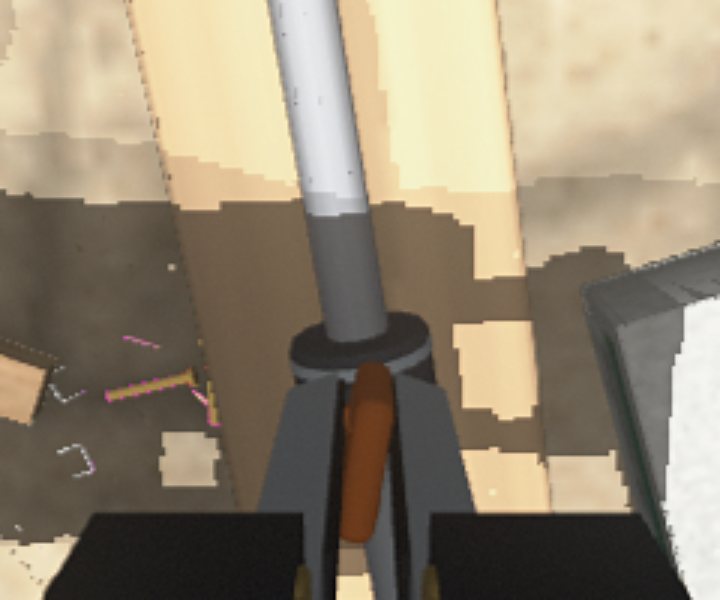

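The wing is held about 0.1 rad behind the tool, at crop (367, 450), which puts the screw near 1.3 rad and the collar free. Next I slide it along the rod.

>>> arm_command --pt "0 5 -0.8 0 0" --pt "0 15 -2.4 0 0" --pt "0 25 -4 0 0" --pt "0 35 -5.5 0 0" --pt "0 45 -7 0 0" --pt "0 55 -8.6 0 0" --pt "0 65 -10.2 0 0" --pt "0 72 -11.3 0 0" --pt "0 76 -11.9 0 0" --pt "0 76 -11.9 0 0"

```text
clock: 8.02
eef_pos: [561.3, 55.5, 94.4]
eef_rot: [-3.14, 0.001, 1.529]
wrist_force: [-5.6, 0.5, 3.7]
finger_gap: 9.9
finger_force: 29.8
```

```bash
cat > l.py <<'E'
from h import *
np.set_printoptions(precision=3,suppress=True)
s=monitor.read_state();F=s["wrist_force"];J=np.array([-np.sin(.114),np.cos(.114),0]);X=np.array([J[1],-J[0],0])
print("along",F@J,"lat",F@X,"z",F[2],s["moment"],"yaw",s["eef_rot"][2],"pos",s["eef_pos"],(s["eef_pos"]-[561,22.8,0])@J,s["finger_gap"],s["finger_force"])
E
python3 - <<'E'
exec(open("l.py").read())
c=imaging.camera("top")
for t in("collar","buffer","wing"):print(t,find_in(c,t)[:1])
save(c,"t4.png",(240,190,400,270),4.5)
E
```

```text
along 1.1260183708570335 lat -5.480996618178412 z 3.741260798320818 [-0.01   1.12  -0.103] yaw 1.5289447190221988 pos [561.325  55.487  94.373] 32.43799673364668 9.939959237796664 29.769922338891774
collar []
buffer []
wing []
```

View pics/t4.png

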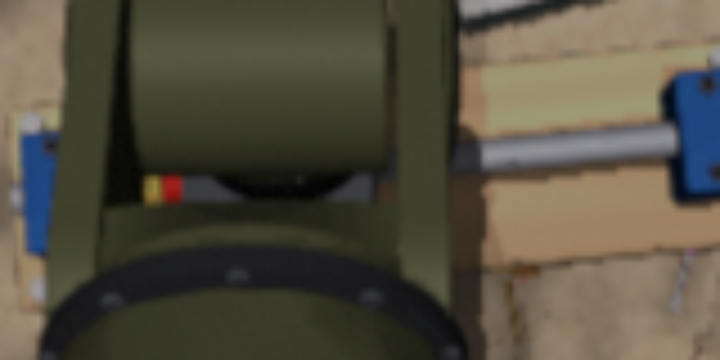

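The arm hides the collar in the top view. The lateral force hasn't changed, so the slide direction is right. I'll creep on under force feedback.

>>> arm_command --pt "0 3 -0.5 0 0" --pt "0 6 -0.9 0 0" --pt "0 9 -1.4 0 0" --pt "0 11 -1.7 0 0"

```text
clock: 8.72
eef_pos: [560.1, 66.2, 94.4]
eef_rot: [-3.14, 0.001, 1.529]
wrist_force: [-5.3, -0.9, 2.4]
finger_gap: 9.5
finger_force: 29.8
```

Run:
```python
exec(open("l.py").read())
c=imaging.camera("wrist");save(c,"w5.png")
for t in("collar","buffer"):print(t,find_in(c,t)[:1])
```

```text
along -0.2918599895940153 lat -5.343030573457934 z 2.430406917530709 [-0.421  1.147 -0.109] yaw 1.5286675486126078 pos [560.115  66.197  94.39 ] 43.2163982594982 9.526307060921493 29.777942497457843
collar [{'rect': [321.1, 241.9, 50.6, 74.5], 'p': 0.68}]
buffer [{'rect': [302.8, 138.7, 58.5, 82.3], 'p': 0.57}]
```

View pics/w5.png

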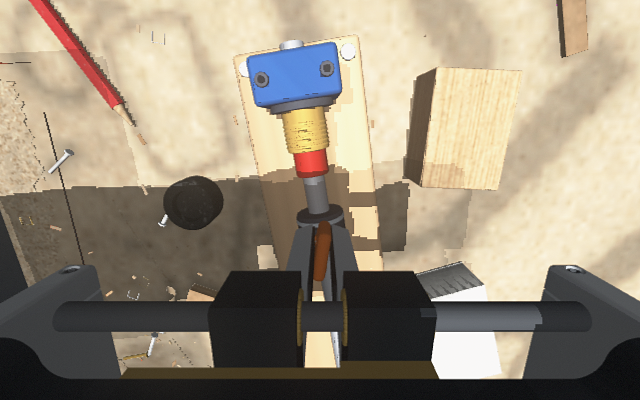

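The wrist view shows the collar's far rim at row ~208, the nose tip at row ~178, and the wing still in the grip. I'll compute the gap.

Run:
```python
exec(open("l.py").read())
c=imaging.camera("wrist")
for n,p in(("nose top",(312,177,62)),("collar rim",(320,207,68))):
    w=onplane(c,*p);print(n,w,(w-[561,22.8,0])@J,(w-[561,22.8,0])@X)
```

```text
along 0.6089815879750128 lat -5.1332232316123925 z 3.6264518145073446 [-0.067  1.18  -0.124] yaw 1.5286669049810695 pos [560.088  66.33   94.357] 43.35121891383239 9.632871395418888 29.771200436807703
nose top [556.162 105.591  62.   ] 82.80402991779015 4.610949886236854
collar rim [560.922  85.363  68.   ] 62.16538542484772 7.039113929096268
```

>>> arm_command --pt "0 4 -0.6 0 0" --pt "0 8 -1.2 0 0" --pt "0 11 -1.7 0 0" --pt "0 14 -2.2 0 0" --pt "0 14 -2.2 0 0"

```text
clock: 9.55
eef_pos: [558.5, 80.5, 94.4]
eef_rot: [-3.14, 0.001, 1.529]
wrist_force: [-6.0, 0.1, 3.7]
finger_gap: 9.8
finger_force: 29.8
```

>>> arm_command --pt "0 1 -0.2 0 0" --pt "0 2 -0.3 0 0" --pt "0 2 -0.3 0 0"

```text
clock: 9.93
eef_pos: [558.3, 82.3, 94.3]
eef_rot: [-3.14, 0.001, 1.529]
wrist_force: [-5.5, -0.8, 3.9]
finger_gap: 10.2
finger_force: 29.8
```

>>> arm_command --pt "0 1 -0.2 0 0" --pt "0 2 -0.3 0 0" --pt "0 2 -0.3 0 0"

```text
clock: 10.3
eef_pos: [558.1, 84.3, 94.4]
eef_rot: [-3.14, 0.001, 1.529]
wrist_force: [-6.5, -1.0, 3.9]
finger_gap: 10.4
finger_force: 29.8
```

>>> arm_command --pt "0 1 -0.2 0 0" --pt "0 2 -0.3 0 0" --pt "0 2 -0.3 0 0"

```text
clock: 10.68
eef_pos: [557.8, 86.3, 94.4]
eef_rot: [-3.14, 0.001, 1.529]
wrist_force: [-6.3, -0.7, 4.5]
finger_gap: 9.8
finger_force: 29.8
```

Run:
```python
exec(open("l.py").read())
c=imaging.camera("wrist");save(c,"w6.png",(220,60,420,280),2.7)
```

```text
along -0.022236177705828558 lat -6.350023512549088 z 4.461803396396115 [-0.197  1.155 -0.111] yaw 1.5286678008604473 pos [557.824  86.34   94.358] 63.48910261147231 9.814462385711776 29.770816243544687
```

View pics/w6.png

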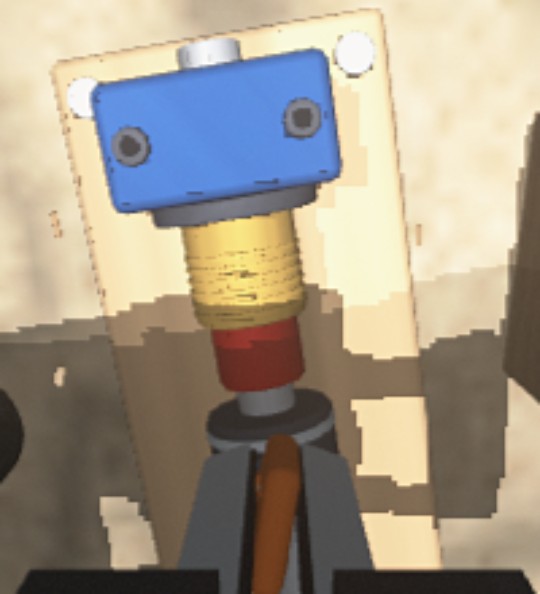

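A small gap is left between the nose edge (crop row 388) and the collar rim (row ~410), about 5 mm. I'll continue in 1 mm steps.

>>> arm_command --pt "0 1 -0.2 0 0" --pt "0 2 -0.3 0 0" --pt "0 3 -0.5 0 0" --pt "0 3 -0.5 0 0"

```text
clock: 11.22
eef_pos: [557.5, 89.3, 94.4]
eef_rot: [-3.14, 0.001, 1.529]
wrist_force: [-6.0, -0.6, 3.5]
finger_gap: 10.1
finger_force: 29.8
```

>>> arm_command --pt "0 1 -0.2 0 0" --pt "0 2 -0.3 0 0" --pt "0 2 -0.3 0 0"

```text
clock: 11.6
eef_pos: [557.2, 91.4, 94.3]
eef_rot: [-3.14, 0.001, 1.529]
wrist_force: [-5.6, 0.2, 3.7]
finger_gap: 9.6
finger_force: 29.8
```

>>> arm_command --pt "0 1 -0.2 0 0" --pt "0 1 -0.2 0 0"

```text
clock: 11.85
eef_pos: [557.1, 92.4, 94.4]
eef_rot: [-3.14, 0.001, 1.529]
wrist_force: [-5.4, 0.0, 3.7]
finger_gap: 10.0
finger_force: 29.8
```

>>> arm_command --pt "0 1 -0.2 0 0" --pt "0 1 -0.2 0 0"

```text
clock: 12.1
eef_pos: [557.0, 93.4, 94.3]
eef_rot: [-3.14, 0.001, 1.529]
wrist_force: [-5.0, -0.9, 3.2]
finger_gap: 9.9
finger_force: 29.8
```

>>> arm_command --pt "0 1 -0.2 0 0" --pt "0 1 -0.2 0 0"

```text
clock: 12.35
eef_pos: [556.9, 94.2, 94.4]
eef_rot: [-3.14, 0.001, 1.529]
wrist_force: [-4.7, -1.8, 2.3]
finger_gap: 9.9
finger_force: 29.8
```

>>> arm_command --pt "0 1 -0.2 0 0" --pt "0 1 -0.2 0 0"

```text
clock: 12.6
eef_pos: [556.8, 95.0, 94.4]
eef_rot: [-3.14, 0.001, 1.529]
wrist_force: [-4.6, -3.3, 2.7]
finger_gap: 10.2
finger_force: 29.8
```

>>> arm_command --pt "0 1 -0.2 0 0" --pt "0 1 -0.2 0 0"

```text
clock: 12.85
eef_pos: [556.7, 95.9, 94.3]
eef_rot: [-3.14, 0.002, 1.529]
wrist_force: [-3.5, -5.6, 2.3]
finger_gap: 9.9
finger_force: 29.8
```

Run:
```python
exec(open("l.py").read())
c=imaging.camera("wrist");save(c,"w7.png",(220,60,420,280),2.7)
```

```text
along -5.134591840359288 lat -4.127834950194984 z 2.310190278951217 [-1.083  0.856 -0.134] yaw 1.5285498984955916 pos [556.662  95.856  94.328] 73.07537900332268 9.928138334185379 29.800531137589132
```

View pics/w7.png

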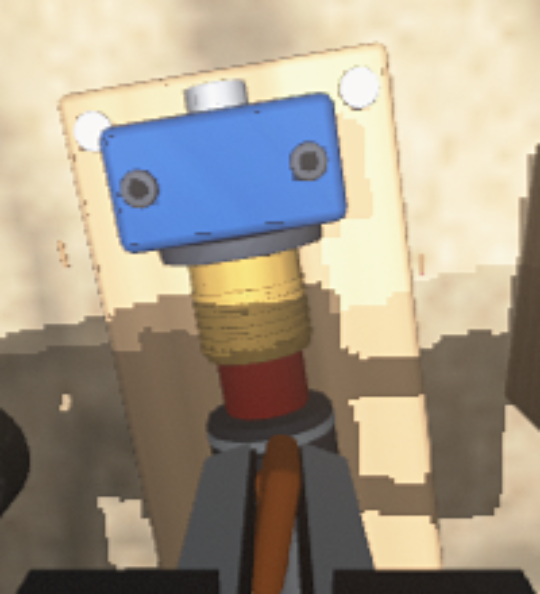

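The nose now touches the collar and the load reads about 5 N. I'll press 2 mm further.

>>> arm_command --pt "0 1 -0.2 0 0" --pt "0 2 -0.3 0 0" --pt "0 2 -0.3 0 0" --pt "0 2 -0.3 0 0"

```text
clock: 13.4
eef_pos: [556.5, 97.6, 94.4]
eef_rot: [-3.14, 0.002, 1.528]
wrist_force: [-4.6, -6.6, 3.2]
finger_gap: 9.9
finger_force: 29.8
```

```bash
python3 l.py
```

```text
along -6.04585243050207 lat -5.340394921203528 z 3.2056353332681713 [-1.499  0.733 -0.091] yaw 1.528400359588449 pos [556.5    97.562  94.36 ] 74.7883019992351 9.927707487864453 29.828102363826474
```

>>> arm_command --pt "0 0.5 -0.1 0 4" --pt "0 0.5 -0.1 0 10" --pt "0 0.5 -0.1 0 16" --pt "0 0.5 -0.1 0 16"

```text
clock: 13.9
eef_pos: [556.7, 97.9, 94.4]
eef_rot: [3.141, 0.002, 1.248]
wrist_force: [-2.6, -8.3, 0.3]
finger_gap: 9.7
finger_force: 30.0
```

```bash
python3 l.py
```

```text
along -7.9493318163077165 lat -3.479982134061186 z 0.26902805558870546 [-1.68   0.243  0.103] yaw 1.247839054229129 pos [556.741  97.889  94.377] 75.08603705940324 9.656802795673691 30.000226199626923
```

>>> arm_command --pt "0 0 0 0 8" --pt "0 0 0 0 16" --pt "0 0 0 0 24" --pt "0 0 0 0 30" --pt "0 0 0 0 30"

```text
clock: 14.52
eef_pos: [557.1, 97.6, 94.4]
eef_rot: [3.139, 0.001, 0.724]
wrist_force: [1.3, -10.2, -1.0]
finger_gap: 9.4
finger_force: 30.0
```

```bash
python3 l.py
```

```text
along -10.29575275457789 lat 0.128384282088491 z -0.9732168552278664 [-2.054 -0.254  0.116] yaw 0.7242330346845696 pos [557.124  97.58   94.426] 74.73522455732363 9.434328286856978 30.00652939081192
```

>>> arm_command --pt "0 0 0 0 8" --pt "0 0 0 0 16" --pt "0 0 0 0 24" --pt "0 0 0 0 30" --pt "0 0 0 0 30"

```text
clock: 15.15
eef_pos: [557.4, 97.1, 94.8]
eef_rot: [3.138, -0.0, 0.2]
wrist_force: [-4.7, -13.8, 9.8]
finger_gap: 9.2
finger_force: 30.1
```

```bash
python3 l.py
```

```text
along -13.20256896947871 lat -6.278387691043879 z 9.77728328095766 [-2.957  1.006 -0.069] yaw 0.20040128932360113 pos [557.367  97.106  94.839] 74.23684113956972 9.21026707921689 30.07942020893097
```

>>> arm_command --pt "0 0 0.5 0 3" --pt "0 0 0.5 0 7" --pt "0 0 0.5 0 11" --pt "0 0 0.5 0 11"

```text
clock: 15.65
eef_pos: [557.0, 96.8, 94.7]
eef_rot: [3.138, -0.0, 0.009]
wrist_force: [3.2, -9.9, -13.0]
finger_gap: 9.9
finger_force: 30.2
```

Run:
```python
exec(open("l.py").read())
c=imaging.camera("wrist");save(c,"w8.png",(140,80,400,300),2.7)
```

```text
along -10.230631066662614 lat 2.02182692122352 z -12.972733983448904 [-1.996 -0.817  0.066] yaw 0.009105290531884025 pos [557.049  96.773  94.739] 73.94223211479319 9.915203024962322 30.160327512421645
```

View pics/w8.png

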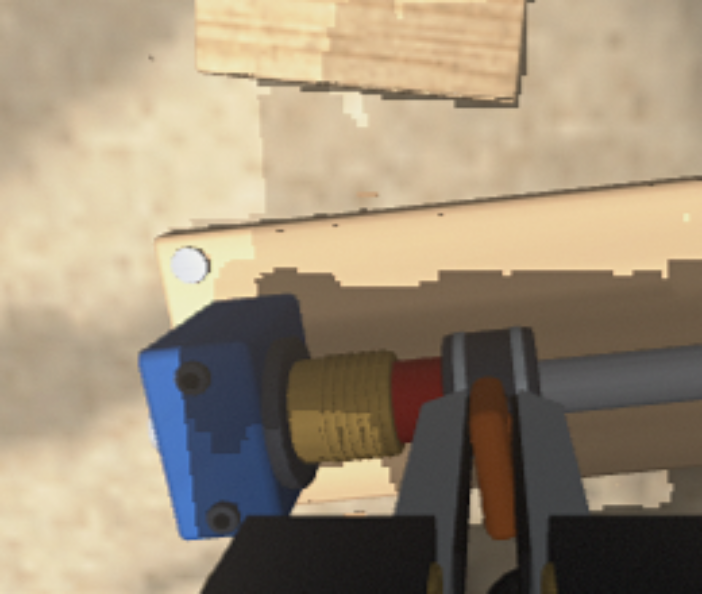

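The wing stands square across the rod, with the nose pressed in against the collar. Now I release and rise.

>>> arm_command --pt "0.15 0 0 0 0" --pt "0.25 0 0 0 0" --pt "0.3 0 0 0 0" --pt "0.3 0 0 0 0" --pt "0.3 0 0 -20 0" --pt "0.3 0 0 -60 0" --pt "0.3 0 0 -110 0" --pt "0.3 0 0 -110 0"

```text
clock: 16.7
eef_pos: [558.2, 99.1, 208.3]
eef_rot: [-3.141, -0.007, 0.011]
wrist_force: [-0.4, 0.3, -1.0]
finger_gap: 28.0
finger_force: 0.0
```

Run:
```python
exec(open("l.py").read())
c=imaging.camera("wrist");save(c,"w9.png",(180,80,420,260),3.2)
from h import *
h=cv2.cvtColor(c["img"],cv2.COLOR_RGB2HSV)
for t in("collar","buffer","wing"):print(t,find_in(c,t)[:1])
```

```text
along 0.36986478807983525 lat -0.40558515108973087 z -1.0129062261999677 [ 0.046 -0.004  0.022] yaw 0.0106302932641682 pos [558.181  99.052 208.339] 76.07782600803223 28.02948308010264 0.0
collar [{'rect': [323.7, 196.8, 27.0, 41.9], 'p': 0.96}]
buffer [{'rect': [291.6, 196.1, 45.6, 33.1], 'p': 0.88}]
wing [{'rect': [325.3, 200.0, 8.8, 33.8], 'p': 0.56}]
```

View pics/w9.png

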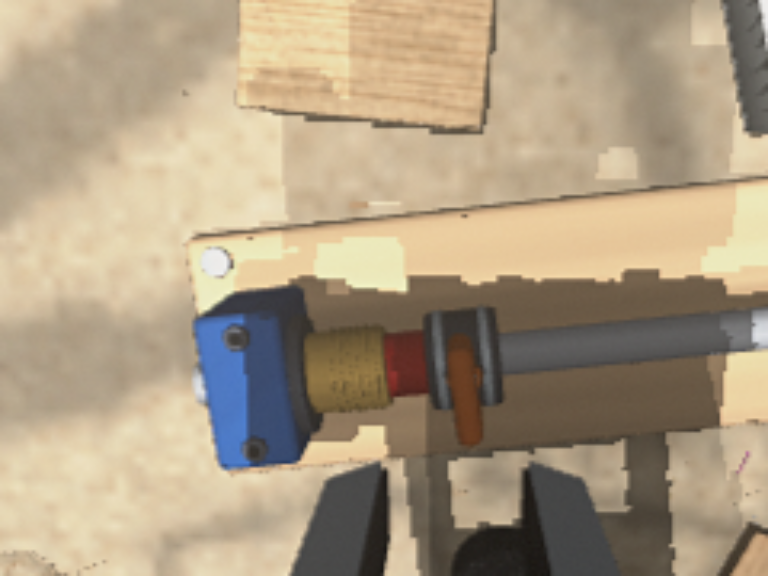

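The collar sits square against the shortened nose: about 14 mm of it shows, so it is pressed in about 4 mm, which means about 8 N. The wing is square across the rod, so I'm handing in.

```bash
python3 -c "
from cell import job
print(job.sign_off())"
```

```text
the job is handed in; nothing more can be done
None
```

I loosened the thumbscrew, slid the collar against the buffer's nose and retightened the screw. The nose load is about 8 N by estimate, from roughly 4 mm of compression in the last picture. I let go and handed the job in at about 17 s; the hand-in returned no verdict.

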